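# Let the waiting cells out of the gravity hopper and ease its hood shut

## Task

Let the three waiting green cells out of the hopper: with your fingertips press the orange paddle of its lever right down so that the metal hood lifts, and keep it down until all three cells have rolled into the tray. Then let the paddle come up slowly under your fingers so that the hood eases fully shut without slamming, and take your hand away. Do not touch the hood or the cells, and leave everything else on the bench where it is.

Things in the scene. Friction and masses are not known exactly. Their poses are not given: they have to be found in the camera images.
- hopper: Gravity hopper for battery cells, white sheet metal, bolted down, lever on its -x side. Origin: middle of the chute's width, at bench level. The open chute, 68 mm wide inside, cheeks 3 x 32 mm, slopes 9 degrees along y: from the back wall at y = +115 mm (floor 82 mm high, wall top 120 mm) down under the hood (y = +50 to -42 mm) into the tray, which ends at y = -155 mm (floor 40 mm high).
- hood (a joint): Hood angle, rad: 0 shut, 0.62 open (stop). Metal cover 79 x 94 mm with an open window, hinged across the chute at hopper y = 50 mm, 115 mm high; its front flap holds the cells back. A rigid link turns it by the lever's angle. Its weight and a spring (about 0.3 N m together) close it: let go, it snaps shut hard. Cells start to pass at about 0.3 rad.
- hood_edge (a point): Top of the hood's lower edge, in the middle of its width, by the yellow stripe (hopper y = -41 mm, 122 mm high when shut; about 50 mm higher when open).
- lever (a joint): Lever angle, rad: 0 up (at rest), 0.62 pressed right down (stop). Steel lever turning about an axis along the hopper's x, on a stud at hopper (-45, 50) mm, 72 mm high. Its arm runs to hopper +y, slanting up by 0.31 rad at rest and down by 0.31 rad at the bottom: slant = 0.31 minus the joint value. Pressing the paddle takes about 3 N all the way.
- paddle (a point): Middle of the top face of the lever's orange ribbed paddle: 64 mm (hopper x) by 42 mm (along the arm), 6 mm thick, 120 mm along the arm from the stud, face 3 mm above the arm's middle line, slanting with the arm. At rest at hopper (-81, 163) mm, 111 mm high; pressed right down at (-81, 165) mm, 38 mm high.
- tray (a point): Point on the tray's sloped floor, in the middle of its width (hopper y = -105 mm, 48 mm high), with the hopper's axes. The tray is 68 mm wide inside (x) and runs from a rubber bumper 42 mm to local -y up to the shut hood's flap 64 mm to local +y.
- cell1: Green cylindrical cell, 18.4 mm diameter, 65 mm long, 46 g, lying across the chute (its own x along its length); origin at its centre. It lies lowest, against the hood's flap.
- cell2: Second green cell, like the first, lying behind it in the chute.
- cell3: Third green cell, like the first, the last in the row. With the hood open all three roll into the tray in about a second and line up against the bumper.
- spare_cell: Bystander: one blue cell, 18.4 mm diameter, 65 mm tall, standing upright on the bench on the robot's side of the hopper. Origin at its foot.
- strip_spool: Bystander: black spool of nickel strip lying flat beyond the hopper, 60 mm diameter, 18 mm high. Origin at the centre of its underside.
- screwdriver: Bystander: red-handled screwdriver 150 mm long, lying on the bench on the robot's side of the hopper. Origin near its middle, on the bench.
- pack: Bystander: opened cream battery pack with a green circuit board on top, 68 x 142 x 68 mm high, at the left. Origin at the centre of its underside.
- phone: Bystander: black phone lying flat, 150 x 74 x 9 mm, at the right. Origin at the centre of its underside.
- meter: Bystander: yellow multimeter lying flat, 150 x 78 x 48 mm high, at the left. Origin at the centre of its underside.
- sort_bin: Bystander: open blue bin holding sorted cells, 100 x 140 x 45 mm high, at the right. Origin at the centre of its underside.

How it is judged:
By the outcome, as a careful person would: the job done as asked, in the order asked, and still so for the second after the job is handed in, with the robot touching nothing.
It also fails if it takes over 42 s, if anything falls off the work surface, if the arm or the gripper's body presses on something with over 40 N, if the wrist force passes 120 N, or if a joint passes its speed limit or range.

## Robot

A 7-joint arm with a two-finger parallel gripper is mounted at the origin on the work surface. World frame = base frame: x ahead of the robot, y to its left, z up, the work surface at z = 0. Lengths are in m, angles in rad, forces in N, time in s.
With the tool pointing down it reaches from about 0.425 to 0.875 m from the base axis. Payload 4.7 kg.
Tool frame: the origin (TCP) lies at the very end of the fingers, on their centre line; the grasp point (between the pads) lies 19 mm behind it; z points along the fingers, y is the line along which they close (so a half turn about z gives the same grasp; the last joint's range is limited). The gripper opens to 87 mm and grips with 3 to 60 N. Pads are 19 mm wide; open, the fingers measure 117 mm over their backs; the gripper's body (75 mm by 190 mm) begins 51 mm behind the grasp point.
Start: joints at [1.263, 0.321, -0.07, 1.45, 0.023, 1.371, -0.057], TCP at [0.206, -0.617, 0.223] pointing down, gripper open.
Joint ranges: [-2.86, 2.86], [-0.3, 2.09], [-1.38, 1.24], [0.06, 2.45], [-1.56, 4.7], [0.09, 2.05], [-2.69, 2.69]. Speed limits (rad/s): [2.57, 2.57, 3.14, 3.14, 3.14, 3.14, 3.14].

## Interface

Orientations are given as a rotation vector (axis times angle).
In Python, from bench import ctrl, vision gives the robot as it stands.
- The arm moves only by the tool jog_arm, never from a script. Its argument "increments" is a list of rows, each an object of numbers: "tx", "ty", "tz": the shift along the tool's x, y, z in mm; "wx", "wy", "wz": the turn, a rotation vector about the tool's x, y, z in rad; "gripper": the opening, from 0 (shut) to 1 (fully open). In form: [{"tx": .., "ty": .., "tz": .., "wx": .., "wy": .., "wz": .., "gripper": ..}, ...]. A call has exactly 5 rows; each row is the pose to reach, as a shift and turn from the pose commanded when the call began, along the tool's axes at that moment; what a row does not reach only later rows make up. A row lasts 1/12 s, in which the tool goes at most 41.7 mm and 7.16 degrees, less where a joint would pass 70% of its speed; a pose out of reach is approached as far as the arm can. A call with a gripper value outside its range is refused whole. The fingers move at their own pace and stop on an object; "grip_force" is the grip in N (left out, the last holds). Time passes only in rows, so rows that repeat a pose let the fingers close, or fill a call up. It gives the time, the measured TCP pose, the force, the opening and the grip force at its end, in the units of the state.
- ctrl.get_state(): the state, without advancing time (a new reading comes with each control period).
- vision.get_image(name): name is "side" or "top" or "wrist"; returns a dict with "color" (384x512x3 uint8, blue, green, red), "fx", "fy", "cx", "cy" (pixels), "extrinsics" (4x4, takes a point from world to camera coordinates). Camera axes: x right, y down, z forward; pixel columns grow to the right and rows downward; lengths in m; the calibration is good to about 2 mm. A picture is of the moment at which its call begins. There is no depth.
- ctrl.close_job(): hands the job in; it is judged then, once.
Trained networks look in the newest picture that a camera, given by its name, has taken for a name from the list of things; names that differ only in an ending like _2 or _b are one class to them, and where a whole thing is asked for, a point or a joint stands for the part that bears it (a point fixed in the world has none). Each returns a list of dicts, best first, with "conf" (0 to 1); they miss things now and then, are a little off and sometimes report something else, mostly with a low value. They report only what shows in the picture. A call takes as long as a camera call.
- vision.spot_in(camera, thing): "bbox" ([left, top, right, bottom] in pixels, round what is visible of it).
The state is a dict: "time": time; "joint_positions": joint angles; "qd": joint speeds; "joint_torque": joint torques, N m; "position": TCP position; "tool_rot": TCP orientation; "ft_force": force on the tool from outside, world axes, zero at the start; "torque": the same for the moment, N m; "grip_width": opening from 0.0 (shut) to 1.0 (fully open); "grip_force": force on a finger pad.
Only numpy, scipy, OpenCV 4.12 (cv2) and the standard library are available. Lean on these libraries where they do the work, as an engineer would, in place of code of your own. Each camera call takes 0.05 s, during which the arm holds its last target. There are 200 camera calls.

## Working session

There is one attempt and no reset: what is moved stays moved. The work goes in short steps, Python scripts to look and compute and a tool call to move; the robot and the scene stay as the last step left them, time stands still between calls to the robot, and variables do not carry over. Pictures are saved under pics/ and viewed, at most 10 in all, crops included, and the job is handed in when it is done.

Besides the shell and the picture viewer there is one more tool, called as name(argument=value, ...) on one line, values as JSON. jog_arm: Moves the arm, as the interface text tells. Its arguments: {"type":"object","properties":{"increments":{"type":"array"},"grip_force":{"type":"number"}},"required":["increments"]}

```bash
mkdir -p pics; python3 - <<'E'
from bench import ctrl, vision
import cv2,numpy as np
s=ctrl.get_state();print({k:np.round(s[k],3) for k in s})
for n in("top","side"):
    im=vision.get_image(n);cv2.imwrite(f"pics/{n}0.png",im["color"]);print(n,im["fx"],im["fy"],im["cx"],im["cy"],np.round(im["extrinsics"],4).tolist())
    for t in("hopper","hood","paddle","lever","tray","cell1","spare_cell"):
        print(t,[(np.round(d["bbox"],1).tolist(),round(d["conf"],2)) for d in vision.spot_in(n,t)[:2]])
E
```

```text
{'time': np.float64(0.0), 'joint_positions': array([ 1.263,  0.322, -0.07 ,  1.452,  0.023,  1.371, -0.057]), 'qd': array([ 0.001,  0.   ,  0.001, -0.   ,  0.001,  0.   , -0.001]), 'joint_torque': array([-0.0000e+00, -4.9129e+01, -4.0400e-01, -3.1253e+01, -6.4000e-02,
        4.4000e-02,  0.0000e+00]), 'position': array([ 0.205, -0.616,  0.221]), 'tool_rot': array([-3.099e+00, -5.030e-01,  1.000e-03]), 'ft_force': array([1.714, 0.519, 0.042]), 'torque': array([-0.003, -0.012,  0.004]), 'grip_force': np.float64(0.0), 'grip_width': np.float64(0.998)}
top 410.6139975815735 410.6139975815735 257.4203130127073 198.24651323735472 [[-0.0719, -0.9974, 0.002, 0.0369], [-0.9734, 0.0697, -0.2182, 0.5918], [0.2175, -0.0177, -0.9759, 1.2933], [0.0, 0.0, 0.0, 1.0]]
hopper [([187.1, 189.2, 299.1, 235.1], 0.56)]
hood [([232.3, 182.5, 264.1, 218.0], 0.82), ([185.6, 186.4, 302.3, 232.3], 0.42)]
paddle [([188.3, 212.7, 245.3, 233.5], 0.72)]
lever [([185.0, 210.9, 249.5, 233.7], 0.74)]
tray [([189.3, 186.2, 301.3, 233.1], 0.68)]
cell1 [([249.6, 191.8, 255.5, 210.2], 0.58)]
spare_cell [([189.3, 183.7, 300.8, 230.7], 0.5)]
side 397.3607712915103 397.3607712915103 253.32747309447024 188.3814365349186 [[-0.9961, -0.0877, 0.003, 0.5614], [-0.0541, 0.5856, -0.8088, 0.0968], [0.0692, -0.8058, -0.5881, 1.1281], [0.0, 0.0, 0.0, 1.0]]
hopper [([217.4, 168.9, 278.2, 246.7], 0.91)]
hood [([230.1, 169.6, 263.6, 201.4], 0.61)]
paddle []
lever [([249.1, 200.3, 279.0, 237.3], 0.93), ([275.7, 210.0, 288.0, 230.9], 0.54)]
tray []
cell1 [([236.1, 194.5, 256.3, 201.8], 0.64), ([229.8, 116.9, 253.9, 149.8], 0.46)]
spare_cell [([276.1, 212.7, 289.6, 229.3], 0.48)]
```

```bash
python3 - <<'E'
import cv2
a=cv2.imread("pics/top0.png")[130:290,140:360];b=cv2.imread("pics/side0.png")[130:280,170:330]
cv2.imwrite("pics/a.png",cv2.resize(a,(770,560),interpolation=2));cv2.imwrite("pics/b.png",cv2.resize(b,(640,600),interpolation=2))
E
```

```text
(no output)
```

View pics/a.png

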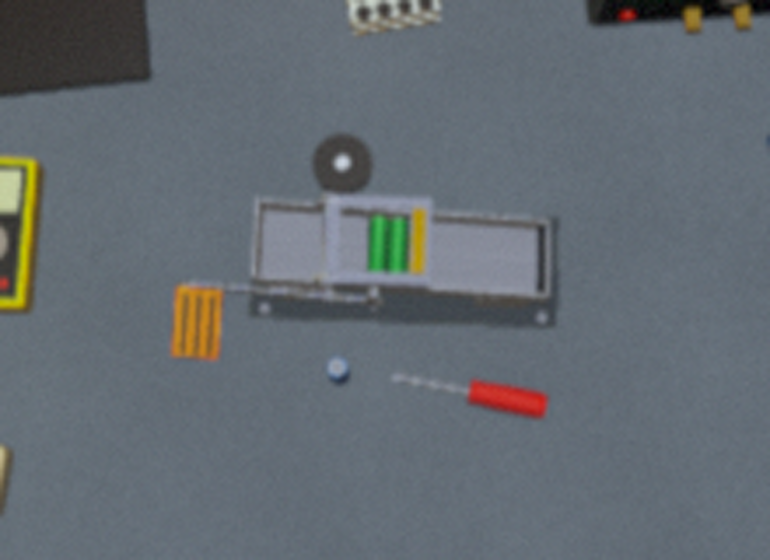

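View pics/b.png

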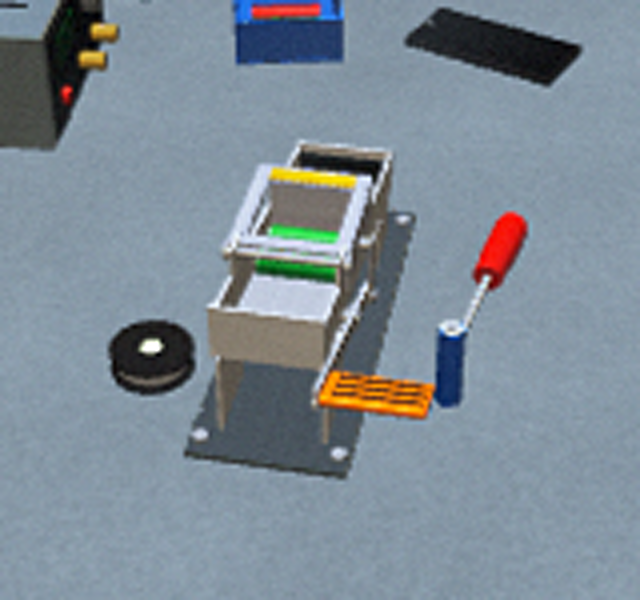

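The top crop shows the hopper with the paddle at about px (196,222), and the blue spare cell at about (236,235). In the side crop the paddle is at about px (265,228), with the spare cell beyond it to the right. I'll fit the hopper pose to both views.

```bash
cat > h.py <<'E'
import numpy as np
from scipy.spatial.transform import Rotation as R
C={"top":(410.614,257.42,198.246,np.array([[-0.0719,-0.9974,0.002,0.0369],[-0.9734,0.0697,-0.2182,0.5918],[0.2175,-0.0177,-0.9759,1.2933]])),
"side":(397.36,253.327,188.381,np.array([[-0.9961,-0.0877,0.003,0.5614],[-0.0541,0.5856,-0.8088,0.0968],[0.0692,-0.8058,-0.5881,1.1281]]))}
def proj(c,P):
    f,cx,cy,E=C[c];q=np.atleast_2d(P)@E[:,:3].T+E[:,3];return q[:,:2]/q[:,2:]*f+[cx,cy]
def pad(dx,r,a=.31): return [-.081+dx,.05+r*np.cos(a)-.003*np.sin(a),.072+r*np.sin(a)+.003*np.cos(a)]
def world(p,L):
    c,s=np.cos(p[2]),np.sin(p[2]);L=np.atleast_2d(L);return L@np.array([[c,s,0],[-s,c,0],[0,0,1]])+[p[0],p[1],0]
E
python3 - <<'E'
from h import *
from scipy.optimize import least_squares
L=[pad(.032,.141),pad(.032,.099),pad(-.032,.099),pad(-.032,.141)]
W=[[.037,.116,.12],[-.037,.116,.12]]; T=[[.037,-.157,.072],[-.037,-.157,.072]]
ot=np.array([(177,287),(222,288),(218,359),(172,356),(258,200),(252,282),(552,218),(547,297)])/3.5+[140,130]
os=np.array([(320,403),(332,372),(436,385),(428,415),(210,308),(325,325)])/4+[170,130]
f=lambda p:np.r_[(proj("top",world(p,L+W+T))-ot).ravel(),(proj("side",world(p,L+W))-os).ravel()]
r=least_squares(f,[.5,0,0],loss="soft_l1");print(r.x,np.round(f(r.x).reshape(-1,2),1).tolist())
p=r.x;print("paddle",world(p,pad(0,.12)),world(p,pad(0,.12,-.31)))
# spare cell top z=.065 from top, check side
g=lambda q:np.r_[(proj("top",[*q,.065])-(np.array([338,368])/3.5+[140,130])).ravel(),(proj("side",[*q,.065])-(np.array([453,328])/4+[170,130])).ravel()]
q=least_squares(g,[.5,0]);print("spare",q.x,q.fun)
c,s=np.cos(p[2]),np.sin(p[2]);d=q.x-p[:2];print("spare local",c*d[0]+s*d[1],-s*d[0]+c*d[1])
E
```

```text
[ 0.58111099  0.02309697 -0.11210866] [[-0.7, -0.3], [-0.3, 0.7], [-0.6, 0.4], [-0.8, 0.2], [-0.8, -1.1], [-0.6, -1.8], [-0.8, 0.6], [0.2, 0.0], [0.1, -1.7], [0.5, -0.8], [0.6, -0.5], [0.3, -0.9], [-0.5, -0.9], [-0.3, -1.4]]
paddle [[0.51889575 0.19449807 0.11146404]] [[0.51910052 0.19631693 0.03824996]]
spare [0.47628717 0.07273204] [-0.65286582 -0.19648863  0.24112813 -0.82314696]
spare local -0.10971864544003022 0.03759642672859784
```

jog_arm(increments=[{"tx": 34,"ty": -22,"tz": -8,"gripper": 0},{"tx": 68,"ty": -43,"tz": -15,"gripper": 0},{"tx": 101,"ty": -65,"tz": -22,"gripper": 0},{"tx": 135,"ty": -87,"tz": -30,"gripper": 0},{"tx": 168,"ty": -108,"tz": -37,"gripper": 0}])

```text
validation failed for argument at $.in...
```

jog_arm(increments=[{"tx": 34,"ty": -22,"gripper": 0},{"tx": 68,"ty": -43,"gripper": 0},{"tx": 101,"ty": -65,"gripper": 0},{"tx": 135,"ty": -87,"gripper": 0},{"tx": 168,"ty": -108,"gripper": 0}])

```text
validation failed for argument at $.in...
```

jog_arm(increments=[{"tx": 34,"ty": -22,"tz": -8,"wx": 0,"wy": 0,"wz": 0,"gripper": 0},{"tx": 68,"ty": -43,"tz": -15,"wx": 0,"wy": 0,"wz": 0,"gripper": 0},{"tx": 101,"ty": -65,"tz": -22,"wx": 0,"wy": 0,"wz": 0,"gripper": 0},{"tx": 135,"ty": -87,"tz": -30,"wx": 0,"wy": 0,"wz": 0,"gripper": 0},{"tx": 168,"ty": -108,"tz": -37,"wx": 0,"wy": 0,"wz": 0,"gripper": 0}])

```text
time: 1.22
position: [0.3319, -0.4593, 0.2602]
tool_rot: [3.1, 0.503, 0.0]
ft_force: [0.6, -0.7, 0.5]
grip_width: 0.706
grip_force: 0.0
```

jog_arm(increments=[{"tx": 34,"ty": -22,"tz": 0,"wx": 0,"wy": 0,"wz": 0.08,"gripper": 0},{"tx": 68,"ty": -43,"tz": 0,"wx": 0,"wy": 0,"wz": 0.16,"gripper": 0},{"tx": 101,"ty": -65,"tz": 0,"wx": 0,"wy": 0,"wz": 0.24,"gripper": 0},{"tx": 135,"ty": -87,"tz": 0,"wx": 0,"wy": 0,"wz": 0.33,"gripper": 0},{"tx": 168,"ty": -108,"tz": 0,"wx": 0,"wy": 0,"wz": 0.434,"gripper": 0}])

```text
time: 1.63
position: [0.457, -0.3035, 0.26]
tool_rot: [3.136, -0.183, 0.001]
ft_force: [0.6, -0.7, 0.6]
grip_width: 0.324
grip_force: 0.0
```

jog_arm(increments=[{"tx": -1,"ty": -40,"tz": 0,"wx": 0,"wy": 0,"wz": 0,"gripper": 0},{"tx": -2,"ty": -80,"tz": 0,"wx": 0,"wy": 0,"wz": 0,"gripper": 0},{"tx": -3,"ty": -120,"tz": 0,"wx": 0,"wy": 0,"wz": 0,"gripper": 0},{"tx": -3,"ty": -160,"tz": 0,"wx": 0,"wy": 0,"wz": 0,"gripper": 0},{"tx": -3,"ty": -200,"tz": 0,"wx": 0,"wy": 0,"wz": 0,"gripper": 0}])

```text
time: 2.05
position: [0.4753, -0.1045, 0.2598]
tool_rot: [3.136, -0.176, 0.001]
ft_force: [0.4, 0.4, 0.3]
grip_width: 0.019
grip_force: 0.0
```

jog_arm(increments=[{"tx": 0,"ty": -40,"tz": 0,"wx": 0,"wy": 0,"wz": 0,"gripper": 0},{"tx": 0,"ty": -80,"tz": 0,"wx": 0,"wy": 0,"wz": 0,"gripper": 0},{"tx": -1,"ty": -120,"tz": 0,"wx": 0,"wy": 0,"wz": 0,"gripper": 0},{"tx": -2,"ty": -160,"tz": 0,"wx": 0,"wy": 0,"wz": 0,"gripper": 0},{"tx": -2,"ty": -200,"tz": 0,"wx": 0,"wy": 0,"wz": 0,"gripper": 0}])

```text
time: 2.47
position: [0.4956, 0.0945, 0.26]
tool_rot: [3.136, -0.176, 0.002]
ft_force: [0.6, 0.2, -0.2]
grip_width: 0.003
grip_force: 0.0
```

jog_arm(increments=[{"tx": 0,"ty": -36,"tz": 12,"wx": 0,"wy": 0,"wz": 0,"gripper": 0},{"tx": 0,"ty": -72,"tz": 24,"wx": 0,"wy": 0,"wz": 0,"gripper": 0},{"tx": 0,"ty": -95,"tz": 40,"wx": 0,"wy": 0,"wz": 0,"gripper": 0},{"tx": 0,"ty": -106,"tz": 60,"wx": 0,"wy": 0,"wz": 0,"gripper": 0},{"tx": 0,"ty": -106,"tz": 80,"wx": 0,"wy": 0,"wz": 0,"gripper": 0}])

```text
time: 2.88
position: [0.5072, 0.2023, 0.1794]
tool_rot: [-3.134, 0.167, -0.002]
ft_force: [0.6, -0.7, 0.1]
grip_width: 0.008
grip_force: 0.0
```

```bash
python3 - <<'E'
from bench import ctrl, vision
import cv2,numpy as np
s=ctrl.get_state();print({k:np.round(s[k],4) for k in("position","tool_rot","joint_positions","ft_force","grip_width")})
a=vision.get_image("side")["color"][130:280,170:330];b=vision.get_image("wrist")["color"]
cv2.imwrite("pics/c.png",np.hstack([cv2.resize(a,(400,375),interpolation=2),cv2.resize(b,(400,300))[:].copy() if 0 else cv2.copyMakeBorder(cv2.resize(b,(400,300)),0,75,0,0,0)]))
E
```

```text
{'position': array([0.5072, 0.2023, 0.1794]), 'tool_rot': array([-3.1344e+00,  1.6700e-01, -1.7000e-03]), 'joint_positions': array([ 0.2964,  0.1998, -0.8043,  1.7486,  0.1491,  1.2545, -2.2215]), 'ft_force': array([ 0.5681, -0.68  ,  0.1256]), 'grip_width': np.float64(0.0078)}
```

View pics/c.png

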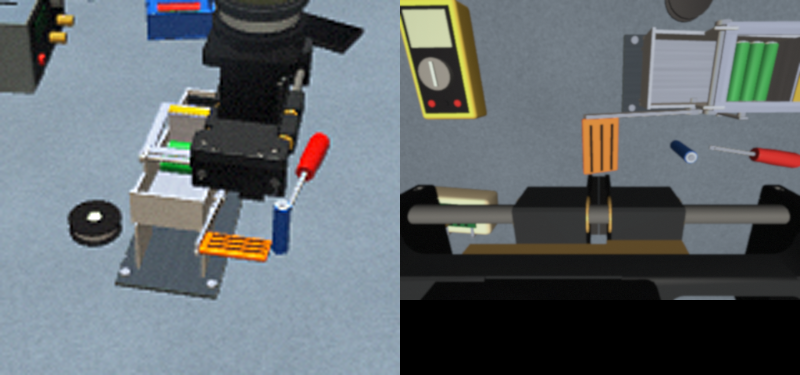

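The side view shows the gripper body clear of the hopper. In the wrist view the closed fingertips, at (598,178), point over the near half of the paddle at (600,145). Descending to the paddle.

jog_arm(increments=[{"tx": 1,"ty": 1,"tz": 12,"wx": 0,"wy": 0,"wz": 0,"gripper": 0},{"tx": 2,"ty": 1,"tz": 24,"wx": 0,"wy": 0,"wz": 0,"gripper": 0},{"tx": 2,"ty": 1,"tz": 36,"wx": 0,"wy": 0,"wz": 0,"gripper": 0},{"tx": 2,"ty": 1,"tz": 45,"wx": 0,"wy": 0,"wz": 0,"gripper": 0},{"tx": 2,"ty": 1,"tz": 52,"wx": 0,"wy": 0,"wz": 0,"gripper": 0}])

```text
time: 3.4
position: [0.5093, 0.196, 0.1263]
tool_rot: [3.136, -0.177, -0.001]
ft_force: [0.2, -0.3, 0.3]
grip_width: 0.006
grip_force: 0.0
```

jog_arm(increments=[{"tx": 0,"ty": 0,"tz": 2,"wx": 0,"wy": 0,"wz": 0,"gripper": 0},{"tx": 0,"ty": 0,"tz": 4,"wx": 0,"wy": 0,"wz": 0,"gripper": 0},{"tx": 0,"ty": 0,"tz": 6,"wx": 0,"wy": 0,"wz": 0,"gripper": 0},{"tx": 0,"ty": 0,"tz": 8,"wx": 0,"wy": 0,"wz": 0,"gripper": 0},{"tx": 0,"ty": 0,"tz": 10,"wx": 0,"wy": 0,"wz": 0,"gripper": 0}])

```text
time: 3.82
position: [0.5099, 0.1968, 0.1178]
tool_rot: [-3.137, 0.176, -0.001]
ft_force: [0.1, 0.3, -0.3]
grip_width: 0.003
grip_force: 0.0
```

jog_arm(increments=[{"tx": 0,"ty": 0,"tz": 2,"wx": 0,"wy": 0,"wz": 0,"gripper": 0},{"tx": 0,"ty": 0,"tz": 4,"wx": 0,"wy": 0,"wz": 0,"gripper": 0},{"tx": 0,"ty": 0,"tz": 6,"wx": 0,"wy": 0,"wz": 0,"gripper": 0},{"tx": 0,"ty": 0,"tz": 8,"wx": 0,"wy": 0,"wz": 0,"gripper": 0},{"tx": 0,"ty": 0,"tz": 10,"wx": 0,"wy": 0,"wz": 0,"gripper": 0}])

```text
time: 4.23
position: [0.51, 0.1973, 0.1078]
tool_rot: [-3.136, 0.176, -0.002]
ft_force: [-0.3, 1.1, 3.4]
grip_width: 0.005
grip_force: 1.2
```

```bash
python3 - <<'E'
from bench import ctrl, vision
import cv2,numpy as np
s=ctrl.get_state();print({k:np.round(s[k],4) for k in("position","tool_rot","ft_force")})
a=vision.get_image("side")["color"][130:280,170:330];b=vision.get_image("wrist")["color"][80:280,130:512]
cv2.imwrite("pics/d.png",np.hstack([cv2.resize(a,(400,375),interpolation=2),cv2.copyMakeBorder(cv2.resize(b,(400,210)),0,165,0,0,0)]))
E
```

```text
{'position': array([0.51  , 0.1973, 0.1078]), 'tool_rot': array([-3.1359e+00,  1.7560e-01, -1.8000e-03]), 'ft_force': array([-0.3187,  1.1455,  3.4158])}
```

View pics/d.png

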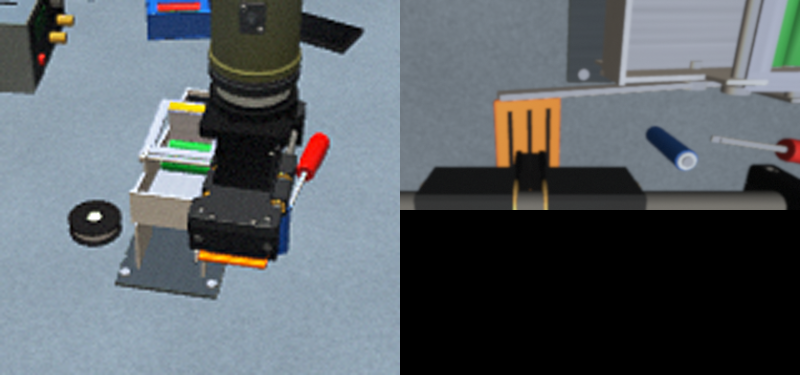

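Contact made: the side view shows the fingers on the paddle, and the force is 3.4 N. Pressing down.

jog_arm(increments=[{"tx": 0,"ty": 0,"tz": 5,"wx": 0,"wy": 0,"wz": 0,"gripper": 0},{"tx": 0,"ty": 0,"tz": 10,"wx": 0,"wy": 0,"wz": 0,"gripper": 0},{"tx": 0,"ty": 0,"tz": 15,"wx": 0,"wy": 0,"wz": 0,"gripper": 0},{"tx": 0,"ty": 0,"tz": 20,"wx": 0,"wy": 0,"wz": 0,"gripper": 0},{"tx": 0,"ty": 0,"tz": 25,"wx": 0,"wy": 0,"wz": 0,"gripper": 0}])

```text
time: 4.75
position: [0.5095, 0.1969, 0.0819]
tool_rot: [-3.136, 0.176, 0.0]
ft_force: [0.9, 2.4, 2.1]
grip_width: 0.001
grip_force: 1.3
```

jog_arm(increments=[{"tx": 0,"ty": 0,"tz": 5,"wx": 0,"wy": 0,"wz": 0,"gripper": 0},{"tx": 0,"ty": 0,"tz": 10,"wx": 0,"wy": 0,"wz": 0,"gripper": 0},{"tx": 0,"ty": 0,"tz": 15,"wx": 0,"wy": 0,"wz": 0,"gripper": 0},{"tx": 0,"ty": 0,"tz": 20,"wx": 0,"wy": 0,"wz": 0,"gripper": 0},{"tx": 0,"ty": 0,"tz": 25,"wx": 0,"wy": 0,"wz": 0,"gripper": 0}])

```text
time: 5.17
position: [0.5094, 0.1959, 0.0569]
tool_rot: [3.135, -0.176, -0.001]
ft_force: [0.7, -0.9, 3.1]
grip_width: 0.008
grip_force: 1.4
```

jog_arm(increments=[{"tx": 0,"ty": 0,"tz": 3,"wx": 0,"wy": 0,"wz": 0,"gripper": 0},{"tx": 0,"ty": 0,"tz": 6,"wx": 0,"wy": 0,"wz": 0,"gripper": 0},{"tx": 0,"ty": 0,"tz": 9,"wx": 0,"wy": 0,"wz": 0,"gripper": 0},{"tx": 0,"ty": 0,"tz": 11,"wx": 0,"wy": 0,"wz": 0,"gripper": 0},{"tx": 0,"ty": 0,"tz": 13,"wx": 0,"wy": 0,"wz": 0,"gripper": 0}])

```text
time: 5.58
position: [0.5094, 0.1963, 0.0442]
tool_rot: [3.136, -0.177, -0.001]
ft_force: [-0.4, -1.3, 4.0]
grip_width: 0.007
grip_force: 1.4
```

Not at the stop yet; continuing gently.

jog_arm(increments=[{"tx": 0,"ty": 0,"tz": 1,"wx": 0,"wy": 0,"wz": 0,"gripper": 0},{"tx": 0,"ty": 0,"tz": 2,"wx": 0,"wy": 0,"wz": 0,"gripper": 0},{"tx": 0,"ty": 0,"tz": 3,"wx": 0,"wy": 0,"wz": 0,"gripper": 0},{"tx": 0,"ty": 0,"tz": 3.5,"wx": 0,"wy": 0,"wz": 0,"gripper": 0},{"tx": 0,"ty": 0,"tz": 4,"wx": 0,"wy": 0,"wz": 0,"gripper": 0}])

```text
time: 6.0
position: [0.5095, 0.1967, 0.0409]
tool_rot: [3.136, -0.176, -0.0]
ft_force: [-2.8, -2.4, 8.9]
grip_width: 0.003
grip_force: 3.8
```

```bash
python3 - <<'E'
from bench import ctrl, vision
import cv2,numpy as np
s=ctrl.get_state();print({k:np.round(s[k],4) for k in("position","tool_rot","ft_force")})
a=vision.get_image("side")["color"][130:280,170:330];b=vision.get_image("top")["color"][150:260,160:320]
cv2.imwrite("pics/e.png",np.hstack([cv2.resize(a,(400,375),interpolation=2),cv2.copyMakeBorder(cv2.resize(b,(400,275),interpolation=2),0,100,0,0,0)]))
E
```

```text
{'position': array([0.5095, 0.1967, 0.0409]), 'tool_rot': array([ 3.1363e+00, -1.7610e-01, -1.0000e-04]), 'ft_force': array([-2.7716, -2.411 ,  8.9214])}
```

View pics/e.png

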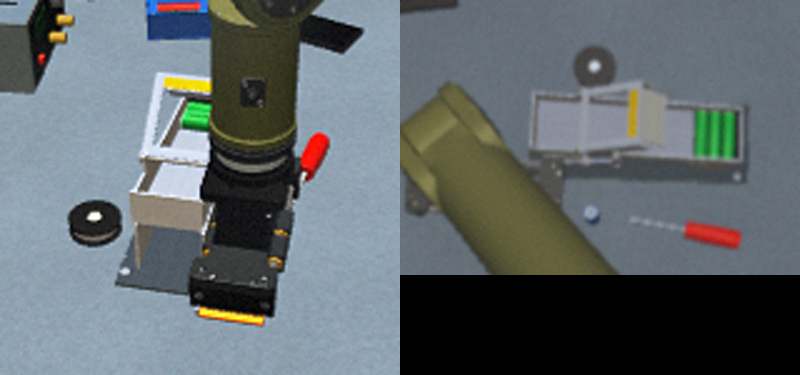

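Paddle is on its stop (8.9 N), and the top view shows all three green cells against the bumper at (700–735,135) with the hood open. Now easing it up.

jog_arm(increments=[{"tx": 0,"ty": 0,"tz": -2,"wx": 0,"wy": 0,"wz": 0,"gripper": 0},{"tx": 0,"ty": 0,"tz": -4,"wx": 0,"wy": 0,"wz": 0,"gripper": 0},{"tx": 0,"ty": 0,"tz": -6,"wx": 0,"wy": 0,"wz": 0,"gripper": 0},{"tx": 0,"ty": 0,"tz": -8,"wx": 0,"wy": 0,"wz": 0,"gripper": 0},{"tx": 0,"ty": 0,"tz": -10,"wx": 0,"wy": 0,"wz": 0,"gripper": 0}])

```text
time: 6.52
position: [0.5096, 0.1979, 0.051]
tool_rot: [-3.135, 0.175, -0.001]
ft_force: [0.0, 2.4, 1.4]
grip_width: 0.003
grip_force: 1.3
```

jog_arm(increments=[{"tx": 0,"ty": 0,"tz": -2,"wx": 0,"wy": 0,"wz": 0,"gripper": 0},{"tx": 0,"ty": 0,"tz": -4,"wx": 0,"wy": 0,"wz": 0,"gripper": 0},{"tx": 0,"ty": 0,"tz": -6,"wx": 0,"wy": 0,"wz": 0,"gripper": 0},{"tx": 0,"ty": 0,"tz": -8,"wx": 0,"wy": 0,"wz": 0,"gripper": 0},{"tx": 0,"ty": 0,"tz": -10,"wx": 0,"wy": 0,"wz": 0,"gripper": 0}])

```text
time: 6.93
position: [0.5096, 0.1967, 0.0608]
tool_rot: [-3.137, 0.176, -0.0]
ft_force: [0.1, 3.3, 2.6]
grip_width: 0.008
grip_force: 1.4
```

jog_arm(increments=[{"tx": 0,"ty": 0,"tz": -2,"wx": 0,"wy": 0,"wz": 0,"gripper": 0},{"tx": 0,"ty": 0,"tz": -4,"wx": 0,"wy": 0,"wz": 0,"gripper": 0},{"tx": 0,"ty": 0,"tz": -6,"wx": 0,"wy": 0,"wz": 0,"gripper": 0},{"tx": 0,"ty": 0,"tz": -8,"wx": 0,"wy": 0,"wz": 0,"gripper": 0},{"tx": 0,"ty": 0,"tz": -10,"wx": 0,"wy": 0,"wz": 0,"gripper": 0}])

```text
time: 7.35
position: [0.5096, 0.1966, 0.0707]
tool_rot: [3.137, -0.176, 0.0]
ft_force: [-0.3, 3.2, 1.6]
grip_width: 0.007
grip_force: 1.4
```

jog_arm(increments=[{"tx": 0,"ty": 0,"tz": -2,"wx": 0,"wy": 0,"wz": 0,"gripper": 0},{"tx": 0,"ty": 0,"tz": -4,"wx": 0,"wy": 0,"wz": 0,"gripper": 0},{"tx": 0,"ty": 0,"tz": -6,"wx": 0,"wy": 0,"wz": 0,"gripper": 0},{"tx": 0,"ty": 0,"tz": -8,"wx": 0,"wy": 0,"wz": 0,"gripper": 0},{"tx": 0,"ty": 0,"tz": -10,"wx": 0,"wy": 0,"wz": 0,"gripper": 0}])

```text
time: 7.77
position: [0.5095, 0.1963, 0.0806]
tool_rot: [3.136, -0.176, -0.0]
ft_force: [0.7, 1.4, 2.4]
grip_width: 0.008
grip_force: 1.2
```

jog_arm(increments=[{"tx": 0,"ty": 0,"tz": -2,"wx": 0,"wy": 0,"wz": 0,"gripper": 0},{"tx": 0,"ty": 0,"tz": -4,"wx": 0,"wy": 0,"wz": 0,"gripper": 0},{"tx": 0,"ty": 0,"tz": -6,"wx": 0,"wy": 0,"wz": 0,"gripper": 0},{"tx": 0,"ty": 0,"tz": -8,"wx": 0,"wy": 0,"wz": 0,"gripper": 0},{"tx": 0,"ty": 0,"tz": -10,"wx": 0,"wy": 0,"wz": 0,"gripper": 0}])

```text
time: 8.18
position: [0.5094, 0.1955, 0.0904]
tool_rot: [3.135, -0.177, -0.001]
ft_force: [0.0, -2.1, 3.4]
grip_width: 0.007
grip_force: 1.1
```

jog_arm(increments=[{"tx": 0,"ty": 0,"tz": -1.5,"wx": 0,"wy": 0,"wz": 0,"gripper": 0},{"tx": 0,"ty": 0,"tz": -3,"wx": 0,"wy": 0,"wz": 0,"gripper": 0},{"tx": 0,"ty": 0,"tz": -4.5,"wx": 0,"wy": 0,"wz": 0,"gripper": 0},{"tx": 0,"ty": 0,"tz": -6,"wx": 0,"wy": 0,"wz": 0,"gripper": 0},{"tx": 0,"ty": 0,"tz": -7,"wx": 0,"wy": 0,"wz": 0,"gripper": 0}])

```text
time: 8.6
position: [0.5094, 0.1964, 0.0976]
tool_rot: [3.136, -0.176, -0.001]
ft_force: [-0.3, -1.4, 1.3]
grip_width: 0.003
grip_force: 1.1
```

jog_arm(increments=[{"tx": 0,"ty": 0,"tz": -1,"wx": 0,"wy": 0,"wz": 0,"gripper": 0},{"tx": 0,"ty": 0,"tz": -2,"wx": 0,"wy": 0,"wz": 0,"gripper": 0},{"tx": 0,"ty": 0,"tz": -3,"wx": 0,"wy": 0,"wz": 0,"gripper": 0},{"tx": 0,"ty": 0,"tz": -4,"wx": 0,"wy": 0,"wz": 0,"gripper": 0},{"tx": 0,"ty": 0,"tz": -5,"wx": 0,"wy": 0,"wz": 0,"gripper": 0}])

```text
time: 9.02
position: [0.5094, 0.1967, 0.1025]
tool_rot: [3.136, -0.176, -0.0]
ft_force: [-0.3, -1.6, 1.6]
grip_width: 0.004
grip_force: 1.1
```

jog_arm(increments=[{"tx": 0,"ty": 0,"tz": -1,"wx": 0,"wy": 0,"wz": 0,"gripper": 0},{"tx": 0,"ty": 0,"tz": -2,"wx": 0,"wy": 0,"wz": 0,"gripper": 0},{"tx": 0,"ty": 0,"tz": -3,"wx": 0,"wy": 0,"wz": 0,"gripper": 0},{"tx": 0,"ty": 0,"tz": -4,"wx": 0,"wy": 0,"wz": 0,"gripper": 0},{"tx": 0,"ty": 0,"tz": -5,"wx": 0,"wy": 0,"wz": 0,"gripper": 0}])

```text
time: 9.43
position: [0.5095, 0.1967, 0.1076]
tool_rot: [3.137, -0.176, -0.0]
ft_force: [-0.6, -2.3, 2.1]
grip_width: 0.009
grip_force: 1.1
```

jog_arm(increments=[{"tx": 0,"ty": 0,"tz": -1,"wx": 0,"wy": 0,"wz": 0,"gripper": 0},{"tx": 0,"ty": 0,"tz": -2,"wx": 0,"wy": 0,"wz": 0,"gripper": 0},{"tx": 0,"ty": 0,"tz": -3,"wx": 0,"wy": 0,"wz": 0,"gripper": 0},{"tx": 0,"ty": 0,"tz": -4,"wx": 0,"wy": 0,"wz": 0,"gripper": 0},{"tx": 0,"ty": 0,"tz": -5,"wx": 0,"wy": 0,"wz": 0,"gripper": 0}])

```text
time: 9.85
position: [0.5096, 0.1967, 0.1126]
tool_rot: [3.137, -0.176, 0.0]
ft_force: [-0.6, -2.8, 1.4]
grip_width: 0.004
grip_force: 1.1
```

jog_arm(increments=[{"tx": 0,"ty": 0,"tz": -1,"wx": 0,"wy": 0,"wz": 0,"gripper": 0},{"tx": 0,"ty": 0,"tz": -2,"wx": 0,"wy": 0,"wz": 0,"gripper": 0},{"tx": 0,"ty": 0,"tz": -3,"wx": 0,"wy": 0,"wz": 0,"gripper": 0},{"tx": 0,"ty": 0,"tz": -4,"wx": 0,"wy": 0,"wz": 0,"gripper": 0},{"tx": 0,"ty": 0,"tz": -5,"wx": 0,"wy": 0,"wz": 0,"gripper": 0}])

```text
time: 10.27
position: [0.5094, 0.1975, 0.1176]
tool_rot: [-3.136, 0.175, 0.0]
ft_force: [0.1, 0.4, -0.1]
grip_width: 0.003
grip_force: 0.0
```

Contact ended at the top of the stroke. Withdrawing upward, then back toward the robot's right, clear of the scene.

jog_arm(increments=[{"tx": 0,"ty": 0,"tz": -5,"wx": 0,"wy": 0,"wz": 0,"gripper": 0},{"tx": 0,"ty": 0,"tz": -20,"wx": 0,"wy": 0,"wz": 0,"gripper": 0},{"tx": 0,"ty": 0,"tz": -55,"wx": 0,"wy": 0,"wz": 0,"gripper": 0},{"tx": 0,"ty": 0,"tz": -90,"wx": 0,"wy": 0,"wz": 0,"gripper": 0},{"tx": 0,"ty": 0,"tz": -125,"wx": 0,"wy": 0,"wz": 0,"gripper": 0}])

```text
time: 10.68
position: [0.509, 0.1971, 0.2441]
tool_rot: [-3.136, 0.175, 0.001]
ft_force: [0.4, -0.3, 0.1]
grip_width: 0.006
grip_force: 0.0
```

jog_arm(increments=[{"tx": 0,"ty": 0,"tz": -15,"wx": 0,"wy": 0,"wz": 0,"gripper": 0},{"tx": 0,"ty": 0,"tz": -15,"wx": 0,"wy": 0,"wz": 0,"gripper": 0},{"tx": 0,"ty": 0,"tz": -15,"wx": 0,"wy": 0,"wz": 0,"gripper": 0},{"tx": 0,"ty": 0,"tz": -15,"wx": 0,"wy": 0,"wz": 0,"gripper": 0},{"tx": 0,"ty": 0,"tz": -15,"wx": 0,"wy": 0,"wz": 0,"gripper": 0}])

```text
time: 11.1
position: [0.5087, 0.1963, 0.2559]
tool_rot: [3.136, -0.176, -0.004]
ft_force: [-0.3, 0.1, 0.2]
grip_width: 0.006
grip_force: 0.0
```

```bash
python3 - <<'E'
from bench import ctrl, vision
import cv2,numpy as np
s=ctrl.get_state();print({k:np.round(s[k],4) for k in("position","qd","ft_force")})
a=vision.get_image("side")["color"][130:280,170:330];b=vision.get_image("top")["color"][150:260,160:320]
cv2.imwrite("pics/f.png",np.hstack([cv2.resize(a,(400,375),interpolation=2),cv2.copyMakeBorder(cv2.resize(b,(400,275),interpolation=2),0,100,0,0,0)]))
E
```

```text
{'position': array([0.5087, 0.1963, 0.2559]), 'qd': array([-0.0013,  0.0047,  0.0009, -0.0001,  0.0012, -0.0006,  0.0015]), 'ft_force': array([-0.2607,  0.0892,  0.1958])}
```

View pics/f.png

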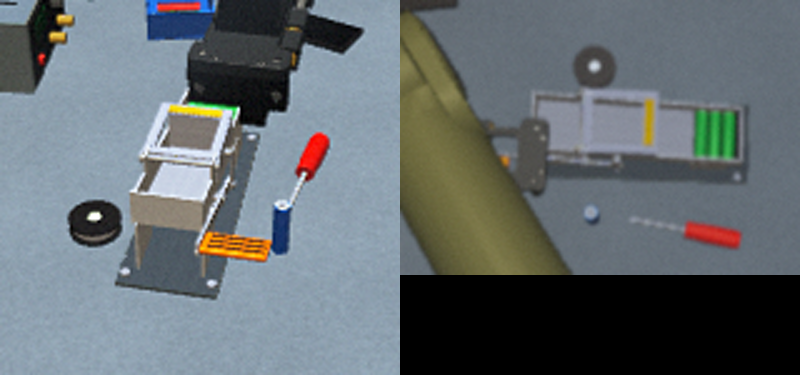

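The hood is shut, with its stripe at (650,122) in the top view. The paddle is back at rest at (235,245) in the side view, the three cells are in the tray, and nothing else has moved.

```bash
python3 -c "
from bench import ctrl
print(ctrl.close_job())"
```

```text
the job is handed in; nothing more can be done
None
```

The job is handed in at about 11 s: all three green cells are in the tray, the hood was eased fully shut, the hand is clear, and nothing else on the bench looked moved in the final pictures.

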